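Set glass baubles into a sloped counter display

TASK

Set the red and the gold glass bauble from the delivery tray gently into the pockets of the sloped counter display, each in the pocket whose coloured tab matches it, so that each sits fully home and is let go. The clear shelf above the pockets leaves room only for a tool that leans back towards the robot; do not knock, drop or squeeze the glass hard, and leave the white bauble and everything else on the counter where they are.

Things in the scene. Friction and masses are not known exactly. Their poses are not given: they have to be found in the camera images.
- red_bauble: red glass bauble: ball of 52 mm diameter, about 40 g, small brass cap and loop on top (10 mm high; may point anywhere at the end). Origin: ball centre. Thin glass: breaks if knocked or pressed against the display or another bauble with over 20 N, or squeezed by over 75 N a finger. Starts in one of the two cups of the delivery tray (which one varies), ball centre 41 mm above the worktop.
- gold_bauble: gold glass bauble: ball of 52 mm diameter, about 40 g, small brass cap and loop on top (10 mm high; may point anywhere at the end). Origin: ball centre. Thin glass: breaks if knocked or pressed against the display or another bauble with over 20 N, or squeezed by over 75 N a finger. Starts in one of the two cups of the delivery tray (which one varies), ball centre 41 mm above the worktop.
- white_bauble: white glass bauble: ball of 52 mm diameter, about 40 g, small brass cap and loop on top (10 mm high; may point anywhere at the end). Origin: ball centre. Thin glass: breaks if knocked or pressed against the display or another bauble with over 20 N, or squeezed by over 75 N a finger. Already home in the display pocket with the white tab; it stays there.
- red_seat (a point): centre of the red bauble when home in the display pocket with the red tab in front of it: resting on the cup's rim, 29 mm from the board, 79 mm above the worktop. A ball let go a few mm off rolls back to it. x axis level, from the display's front to its back; y along the row; z up (turns with the display's yaw, not its slope).
- gold_seat (a point): centre of the gold bauble when home in the display pocket with the gold tab in front of it: resting on the cup's rim, 29 mm from the board, 79 mm above the worktop. A ball let go a few mm off rolls back to it. x axis level, from the display's front to its back; y along the row; z up (turns with the display's yaw, not its slope).
- white_seat (a point): centre of the white bauble when home in the display pocket with the white tab in front of it: resting on the cup's rim, 29 mm from the board, 79 mm above the worktop. A ball let go a few mm off rolls back to it. x axis level, from the display's front to its back; y along the row; z up (turns with the display's yaw, not its slope).
- display: fixed wooden display, front (low side) towards the robot (-x) at yaw 0. Board 150 mm deep, 300 wide, sloping 18 degrees; three pockets in a row along its middle, 90 mm apart: grey cups, rim 10 mm above the board, 36 mm inner, 45 mm outer diameter. In front of each lies a red, gold or white tab 50 x 22 x 3 mm, in any order. Origin: on the worktop below the middle pocket; x front to back, y along the row, z up.
- shelf_edge (a point): middle of the lower front edge of the display's clear shelf, 248 mm above the worktop and 15 mm in front of the pocket row (6 mm in front of the seated ball centres). The shelf is 300 mm wide, 8 mm thick, with an aluminium front edge, and runs back 115 mm to two thin posts; its sides are open. A tool tilted 35 to 45 degrees, gripper leaning towards the display's front, clears it. Axes as the display's.
- delivery_tray: fixed brown pulp tray 200 x 90 x 12 mm with two cups like the display's (36 mm inner, 45 mm outer, rim 22 mm above the worktop), level, 100 mm apart along the tray's x axis. Nothing above it. Origin: centre of its underside; z up.
- nail_polish: nail polish bottle, 31 x 31 x 79 mm, standing on the clear shelf; leave it. Origin: centre of its underside.
- oil_dropper: brown dropper bottle, 33 x 34 x 102 mm, standing on the clear shelf; leave it. Origin: centre of its underside.
- sticky_notes: yellow pad of notes 77 x 77 x 15 mm near the front edge of the worktop; leave it. Origin: centre of its underside.
- stapler: dark stapler 36 x 145 x 52 mm to the right of the display; leave it. Origin: centre of its underside.
- hair_clip: pink hair clip 22 x 98 x 16 mm near the front edge of the worktop; leave it. Origin: centre of its underside.

How it is judged:
By the outcome, as a careful person would: the job done as asked, in the order asked, and still so for the second after the job is handed in, with the robot touching nothing.
It also fails if it takes over 67 s, if anything falls off the work surface, if the arm or the gripper's body presses on something with over 40 N, if the wrist force passes 120 N, or if a joint passes its speed limit or range.

ROBOT

A 6-joint arm with a two-finger parallel gripper is mounted at the origin on a cart in front of the work surface, level with it; the furniture and walls round the work are solid. World frame = base frame: x ahead of the robot, y to its left, z up, the work surface at z = 0. Lengths are in m, angles in rad, forces in N, time in s.
With the tool pointing down it reaches from about 0.3 to 1 m from the base axis. Payload 5.1 kg.
Tool frame: the origin (TCP) lies on the centre line of the jaws, within the pads' length; the fingertips stand 25 mm ahead of it and the grasp point (between the pads) lies 6 mm ahead of it; z points along the fingers, y is the line along which they close (so a half turn about z gives the same grasp; the last joint's range is limited). The gripper opens to 95 mm and grips with 3 to 60 N. Pads are 20 mm wide; open, the fingers measure 119 mm over their backs; the gripper's body (75 mm by 180 mm) begins 59 mm behind the grasp point.
Start: joints at [1.103, 0.124, 1.65, -0, 1.367, -0.083], TCP at [0.244, 0.602, 0.24] pointing down, gripper open.
Joint ranges: [-2.61, 2.61], [-1.02, 2.33], [0.03, 2.71], [-1.35, 4.49], [0.32, 2.68], [-2.91, 2.91]. Speed limits (rad/s): [2.57, 2.57, 3.14, 3.14, 3.14, 3.14].

INTERFACE

Orientations are given as a unit quaternion [x, y, z, w].
In Python, from bench import r gives the robot as it stands.
- The arm moves only by the tool send_rows, never from a script. Its argument "increments" is text: rows parted by semicolons, each of 7 numbers parted by spaces: the shift along the world's x, y, z in m, then the turn, a rotation vector about the world's x, y, z in degrees, then the gripper's target within -1 to 1 (shut at 1, half-way at 0, fully open at -1). In form: tx ty tz ax ay az claw; .... A call has exactly 5 rows; each row is the pose to reach, as a shift and turn from the pose commanded when the call began; what a row does not reach only later rows make up. A row lasts 1/10 s, in which the tool goes at most 50 mm and 8.59 degrees, less where a joint would pass 70% of its speed; a pose out of reach is approached as far as the arm can. A call with a gripper value outside its range is refused whole. The fingers move at their own pace and stop on an object; "grip_force" is the grip in N (left out, the last holds). Time passes only in rows, so rows that repeat a pose let the fingers close, or fill a call up. It gives the time, the measured TCP pose, the force, the opening and the grip force at its end, in the units of the state.
- r.get_obs(): the state, without advancing time (a new reading comes with each control period).
- r.grab_frame(name): name is "scene" or "side" or "wrist"; returns (picture, depth): 420x560x3 uint8, red, green, blue; 420x560 float32, m along the optical axis (not along the pixel's ray), 0 where there is no reading.
- r.camera_model(name): a dict with "mtx" (3x3 intrinsics, pixels), "rvec" (rotation vector, rad) and "tvec" (3), from world to camera coordinates, as OpenCV has them. Camera axes: x right, y down, z forward; pixel columns grow to the right and rows downward; lengths in m; the calibration is good to about 2 mm. The wrist camera is an equidistant fisheye: a pixel r from the principal point sees the ray r / f radians off the axis. A picture is of the moment at which its call begins: read the wrist's pose just before it. camera_model takes no time and is no camera call; for the wrist camera it gives the pose at the moment of the call.
- r.close_job(): hands the job in; it is judged then, once.
The state is a dict: "t": time; "joint_pos": joint angles; "qd": joint speeds; "effort": joint torques, N m; "position": TCP position; "tool_rot": TCP orientation; "contact_force": force on the tool from outside, world axes, zero at the start; "moment": the same for the moment, N m; "opening": finger opening in m; "gripper_force": force on a finger pad.
Only numpy, scipy, OpenCV 4.12 (cv2) and the standard library are available. Lean on these libraries where they do the work, as an engineer would, in place of code of your own. Each camera call takes 0.05 s, during which the arm holds its last target. There are 200 camera calls.

## Working session

There is one attempt and no reset: what is moved stays moved. The work goes in short steps, Python scripts to look and compute and a tool call to move; the robot and the scene stay as the last step left them, time stands still between calls to the robot, and variables do not carry over. Pictures are saved under pics/ and viewed, at most 10 in all, crops included, and the job is handed in when it is done.

Besides the shell and the picture viewer there is one more tool, called after "Emit:" as name(argument=value, ...) on one line, values as JSON. send_rows: Moves the arm, as the interface text tells. Its arguments: {"type":"object","properties":{"increments":{"type":"string"},"grip_force":{"type":"number"}},"required":["increments"]}

```bash
mkdir -p pics
cat > h.py <<'E'
import numpy as np,cv2
from bench import r
def cam(n):
    m=r.camera_model(n);R=cv2.Rodrigues(np.array(m['rvec'],float))[0];return np.array(m['mtx']),R,np.array(m['tvec'],float).ravel()
def cloud(n,d):
    K,R,t=cam(n);v,u=np.mgrid[:d.shape[0],:d.shape[1]]
    p=np.stack([(u-K[0,2])/K[0,0]*d,(v-K[1,2])/K[1,1]*d,d],-1)
    return (p-t)@R
E
python3 - <<'E'
from h import *
for n in("scene","side"):
    p,d=r.grab_frame(n);cv2.imwrite(f'pics/{n}0.png',p[:,:,::-1]);np.savez(f'{n}0.npz',p=p,c=cloud(n,d),d=d)
    print(cam(n))
print(r.get_obs())
E
```

```text
(array([[458.51487031,   0.        , 283.42099773],
       [  0.        , 458.51487031, 216.28314959],
       [  0.        ,   0.        ,   1.        ]]), array([[-7.02782300e-01, -7.11404710e-01, -6.13982385e-04],
       [-2.76979504e-01,  2.74417192e-01, -9.20856970e-01],
       [ 6.55270473e-01, -6.46991919e-01, -3.89900069e-01]]), array([0.29640386, 0.33910358, 0.59553703]))
(array([[544.05775829,   0.        , 286.02363325],
       [  0.        , 544.05775829, 211.97422919],
       [  0.        ,   0.        ,   1.        ]]), array([[-0.99987008, -0.00312614, -0.01581298],
       [ 0.00964714,  0.66985902, -0.74242564],
       [ 0.01291339, -0.74248173, -0.66974183]]), array([0.52202306, 0.17027231, 1.15326799]))
{'t': 0.1, 'joint_pos': array([ 1.10335761e+00,  1.24459991e-01,  1.65152201e+00, -2.65043587e-05,
        1.36752900e+00, -8.26367918e-02]), 'qd': array([ 0.00118875, -0.00187651, -0.00373487,  0.0004314 , -0.00012633,
        0.00060072]), 'effort': array([-1.05679790e-04, -4.18882906e+01, -3.61095393e+01,  7.77252065e-02,
        4.61643934e-02, -7.26435633e-05]), 'position': array([0.24380691, 0.60196386, 0.23850605]), 'tool_rot': array([ 1.91213379e-01,  9.81548024e-01, -9.26646883e-04, -2.48006352e-04]), 'contact_force': array([0.04570958, 0.07767938, 0.25832428]), 'moment': array([-0.00878408,  0.0001557 , -0.03295069]), 'gripper_force': 0.0, 'opening': 0.09527920351429897}
```

View pics/scene0.png

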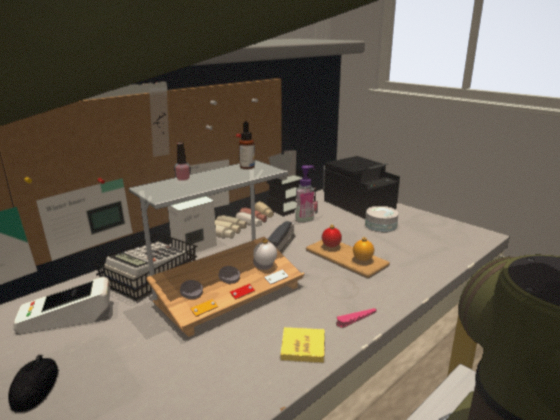

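View pics/side0.png

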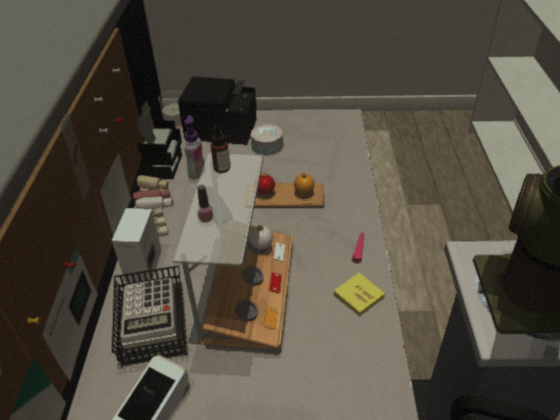

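The scene view shows the red ball at (332,237) and the gold at (363,250) in the tray. The tabs are gold (204,308), red (243,292) and white (277,278), the empty cups (192,288) and (229,273), and the white ball is at (265,255). The side view agrees: cups at (246,310) and (253,275), tray balls at (265,185) and (304,184).

Run:
```python
from h import *
from scipy.optimize import least_squares
def load(n): z=np.load(n+'0.npz');return z['p'],z['c'],z['d']
balls={'scene':dict(red=(332,238),gold=(363,252),white=(265,256)),'side':dict(red=(266,185),gold=(304,184),white=(261,239))}
for n in balls:
    p,c,d=load(n);hsv=cv2.cvtColor(p,cv2.COLOR_RGB2HSV)
    for b,(u,v) in balls[n].items():
        q=c[v-6:v+7,u-6:u+7].reshape(-1,3);q=q[np.isfinite(q).all(1)&(d[v-6:v+7,u-6:u+7].ravel()>0)]
        K,R,t=cam(n);cc=-R.T@t;m=np.median(q,0);x0=m+.026*(m-cc)/np.linalg.norm(m-cc)
        s=least_squares(lambda x:np.linalg.norm(q-x,axis=1)-.026,x0,loss='soft_l1',f_scale=.001)
        print(n,b,s.x.round(4),np.abs(s.fun).mean().round(4))
p,c,d=load('scene');hsv=cv2.cvtColor(p,cv2.COLOR_RGB2HSV).astype(int)
for nm,(u,v) in dict(tg=(204,308),tr=(243,292),tw=(277,278),cupg=(192,290),cupr=(229,275)).items():
    print(nm,np.median(c[v-1:v+2,u-2:u+3].reshape(-1,3),0).round(4))
# colour centroid tabs
H,S,V=hsv[...,0],hsv[...,1],hsv[...,2]
for nm,(u0,u1,v0,v1),m in (('g',(188,222,298,318),(H>18)&(H<32)&(S>200)),('r',(228,258,283,302),((H<6)|(H>172))&(S>190)),('w',(262,292,268,288),(S<70)&(V>130))):
    mm=np.zeros_like(m);mm[v0:v1,u0:u1]=m[v0:v1,u0:u1];print(nm,mm.sum(),c[mm].mean(0).round(4))
# board front-top corners etc, side image
p,c,d=load('side')
for nm,(u,v) in dict(tg=(271,318),tr=(276,283),tw=(280,252),shelfNearL=(218,258),shelfNearR=(262,157),shelfBackL=(181,256)).items(): print('side',nm,c[v,u].round(4))
for nm,(u,v) in dict(nail=(205,212),drop=(221,163),sm=(225,200)).items(): print('side',nm,c[v,u].round(4))
for n in('scene','side'):
    p=load(n)[0]
    if n=='scene': a=p[150:330,120:400]
    else: a=p[120:360,160:340]
    cv2.imwrite(f'pics/{n}c.png',cv2.resize(a[:,:,::-1],None,fx=2.5 if n=='side' else 2.8,fy=2.5 if n=='side' else 2.8,interpolation=cv2.INTER_CUBIC))
```

```text
scene red [ 0.577  -0.3245  0.0406] 0.0013
scene gold [ 0.4774 -0.324   0.0412] 0.0014
scene white [ 0.5763 -0.0953  0.0789] 0.0011
side red [ 0.5771 -0.3263  0.0393] 0.0017
side gold [ 0.4769 -0.3261  0.0398] 0.0019
side white [ 0.5739 -0.0963  0.0775] 0.0016
tg [0.5489 0.0894 0.0383]
tr [ 5.388e-01 -2.000e-04  3.820e-02]
tw [ 0.5322 -0.0892  0.0377]
cupg [0.5991 0.0822 0.0532]
cupr [ 0.5917 -0.008   0.0535]
g 148 [0.5459 0.0908 0.0421]
r 132 [0.538  0.0028 0.0426]
w 183 [ 0.5333 -0.0883  0.0417]
side tg [0.5507 0.0902 0.0375]
side tr [0.5423 0.0025 0.0396]
side tw [ 0.5351 -0.0886  0.0373]
side shelfNearL [0.6292 0.1321 0.255 ]
side shelfNearR [ 0.5669 -0.1443  0.2557]
side shelfBackL [0.6906 0.1278 0.256 ]
side nail [0.6552 0.0568 0.2891]
side drop [ 0.6429 -0.0948  0.2789]
side sm [ 0.6308 -0.0162  0.2527]
```

View pics/scenec.png

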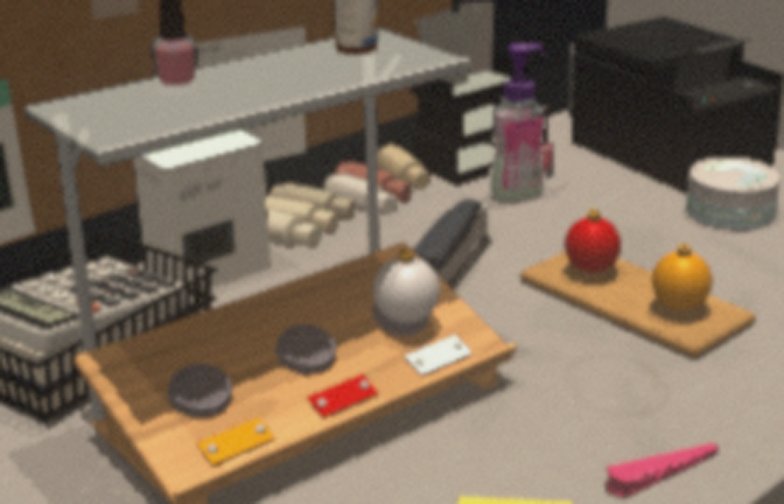

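Measured against what is given: tray balls at z≈0.04 and 100 mm apart, white ball at z≈0.078, and cup pitch about 90 mm with display yaw about -4.7°. All consistent. Setting out along the front of the display.

Emit:
send_rows(increments="0.01 -0.04 0.008 0 0 3.5 -1; 0.02 -0.08 0.016 0 0 7 -1; 0.03 -0.12 0.024 0 0 10.5 -1; 0.04 -0.16 0.032 0 0 14 -1; 0.056 -0.2 0.04 0 0 17.4 -1", grip_force=8)

```text
t: 0.6
position: [0.2996, 0.4008, 0.2794]
tool_rot: [0.039, 0.999, -0.0, -0.0]
contact_force: [1.0, 0.2, -0.3]
opening: 0.0952
gripper_force: 0.0
```

Emit:
send_rows(increments="0.012 -0.04 0 0 0 0 -1; 0.024 -0.08 0 0 0 0 -1; 0.036 -0.12 0 0 0 0 -1; 0.048 -0.16 0 0 0 0 -1; 0.06 -0.2 0 0 0 0 -1")

```text
t: 1.1
position: [0.3599, 0.2008, 0.2793]
tool_rot: [0.04, 0.999, -0.0, -0.0]
contact_force: [0.4, -0.5, -0.5]
opening: 0.0955
gripper_force: 0.0
```

Emit:
send_rows(increments="0.01 -0.04 0 0 0 0 -1; 0.02 -0.08 0 0 0 0 -1; 0.03 -0.12 0 0 0 0 -1; 0.035 -0.16 0 0 0 0 -1; 0.04 -0.2 0 0 0 0 -1")

```text
t: 1.6
position: [0.3997, 0.0008, 0.2793]
tool_rot: [0.041, 0.999, 0.0, -0.0]
contact_force: [1.6, -0.4, -0.2]
opening: 0.0953
gripper_force: 0.0
```

Emit:
send_rows(increments="0.01 -0.04 0 0 0 0 -1; 0.02 -0.08 0 0 0 0 -1; 0.025 -0.12 0 0 0 0 -1; 0.03 -0.16 0 0 0 0 -1; 0.04 -0.2 0 0 0 0 -1")

```text
t: 2.1
position: [0.4395, -0.1992, 0.2793]
tool_rot: [0.041, 0.999, 0.0, -0.0]
contact_force: [0.4, 1.1, 0.7]
opening: 0.0947
gripper_force: 0.0
```

Emit:
send_rows(increments="0.025 -0.03 -0.02 0 0 0 -1; 0.05 -0.06 -0.04 0 0 0 -1; 0.08 -0.09 -0.06 0 0 0 -1; 0.11 -0.11 -0.08 0 0 0 -1; 0.137 -0.125 -0.1 0 0 0 -1")

```text
t: 2.6
position: [0.5778, -0.3239, 0.1779]
tool_rot: [0.041, 0.999, 0.0, -0.0]
contact_force: [1.2, -0.8, 1.0]
opening: 0.0953
gripper_force: 0.0
```

Run:
```python
from h import *
print(r.get_obs()['position'],r.get_obs()['joint_pos'].round(2))
K,R,t=cam('wrist');p,d=r.grab_frame('wrist')
v,u=np.mgrid[:420,:560];x=u-K[0,2];y=v-K[1,2];rr=np.hypot(x,y);th=rr/K[0,0]
k=np.where(rr>0,np.tan(th)/np.maximum(rr,1e-9),1/K[0,0])
c=(np.stack([x*k*d,y*k*d,d],-1)-t)@R
np.savez('w1.npz',c=c,d=d,p=p);cv2.imwrite('pics/w1.png',p[:,:,::-1])
hsv=cv2.cvtColor(p,cv2.COLOR_RGB2HSV).astype(int);H,S,V=hsv[...,0],hsv[...,1],hsv[...,2]
cc=-R.T@t
from scipy.optimize import least_squares
for nm,X in (('red',(.577,-.325,.04)),('gold',(.477,-.325,.04))):
    m=(np.linalg.norm(c-np.array(X),axis=2)<.035)&(S>120)&(c[...,2]>.03)&(c[...,2]<.066)&(d>0);q=c[m]
    s=least_squares(lambda a:np.linalg.norm(q-a,axis=1)-.026,X,loss='soft_l1',f_scale=.001)
    print(nm,m.sum(),s.x.round(4),np.abs(s.fun).mean())
```

```text
[ 0.57775153 -0.32394525  0.17787537] [-0.59  0.19  1.68 -0.    1.27 -2.08]
red 2461 [ 0.5781 -0.3246  0.0391] 0.00036476806277516074
gold 2611 [ 0.4782 -0.3238  0.0391] 0.0004085323162876622
```

View pics/w1.png

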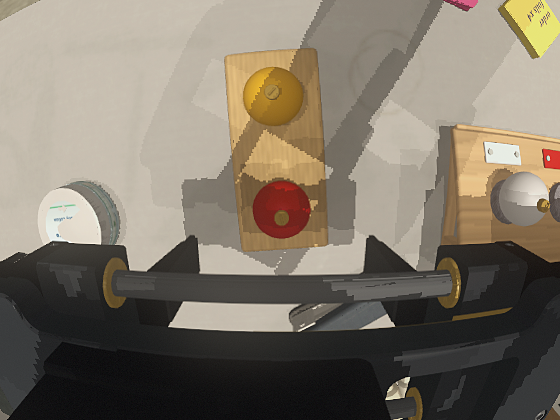

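The wrist view shows the red ball between the open fingers at (283,210) and the gold at (273,95). The fit puts red at (0.578,-0.3246), so I'm straight above it. Descending.

Emit:
send_rows(increments="0 -0.001 -0.03 0 0 0 -1; 0 -0.001 -0.06 0 0 0 -1; 0 -0.001 -0.09 0 0 0 -1; 0 -0.001 -0.115 0 0 0 -1; 0 -0.001 -0.13 0 0 0 -1")

```text
t: 3.15
position: [0.5753, -0.3224, 0.0464]
tool_rot: [0.041, 0.999, 0.001, -0.002]
contact_force: [0.2, 0.3, -0.0]
opening: 0.095
gripper_force: 0.0
```

Emit:
send_rows(increments="0 0 0 0 0 0 0; 0 0 0 0 0 0 0; 0 0 0 0 0 0 0.3; 0 0 0 0 0 0 0.3; 0 0 0 0 0 0 0.3", grip_force=8)

```text
t: 3.65
position: [0.5777, -0.324, 0.0511]
tool_rot: [0.041, 0.999, -0.001, 0.001]
contact_force: [-0.4, 0.8, 0.1]
opening: 0.0609
gripper_force: 0.0
```

Emit:
send_rows(increments="0 -0.0005 -0.003 0 0 0 0.3; 0 -0.0005 -0.003 0 0 0 0.4; 0 -0.0005 -0.003 0 0 0 0.5; 0 -0.0005 -0.003 0 0 0 0.6; 0 -0.0005 -0.003 0 0 0 0.6", grip_force=8)

```text
t: 4.15
position: [0.5775, -0.3243, 0.0472]
tool_rot: [0.041, 0.999, -0.0, 0.001]
contact_force: [1.3, 0.3, 3.7]
opening: 0.0513
gripper_force: 8.0
```

Emit:
send_rows(increments="0 0 0 0 0 0 0.6; 0 0 0 0 0 0 0.6; 0 0 0.003 0 0 0 0.6; 0 0 0.006 0 0 0 0.6; 0 0 0.01 0 0 0 0.6")

```text
t: 4.65
position: [0.576, -0.3235, 0.0556]
tool_rot: [0.041, 0.999, 0.001, -0.001]
contact_force: [-1.1, 0.6, -1.0]
opening: 0.0516
gripper_force: 8.0
```

Emit:
send_rows(increments="0 0 0.02 0 0 0 0.6; 0 0 0.045 0 0 0 0.6; 0 0 0.08 0 0 0 0.6; 0 0 0.12 0 0 0 0.6; 0 0 0.16 0 0 0 0.6")

```text
t: 5.15
position: [0.5763, -0.3237, 0.2173]
tool_rot: [0.041, 0.999, 0.0, -0.001]
contact_force: [0.0, 0.1, -1.4]
opening: 0.0518
gripper_force: 8.0
```

Emit:
send_rows(increments="-0.03 0.01 0.01 0 0 0 0.6; -0.06 0.03 0.02 0 0 0 0.6; -0.09 0.055 0.03 0 0 0 0.6; -0.115 0.085 0.035 0 0 0 0.6; -0.14 0.115 0.035 0 0 0 0.6")

```text
t: 5.65
position: [0.4358, -0.2083, 0.2524]
tool_rot: [0.041, 0.999, -0.0, 0.0]
contact_force: [0.6, 0.9, -0.3]
opening: 0.0515
gripper_force: 8.0
```

Emit:
send_rows(increments="-0.01 0.04 0 -0.65 -7.97 0 0.6; -0.02 0.08 0 -1.3 -15.95 0 0.6; -0.03 0.12 0 -1.96 -23.9 0 0.6; -0.035 0.16 0 -2.6 -31.9 0 0.6; -0.037 0.2 0 -3.26 -39.87 0 0.6")

```text
t: 6.15
position: [0.4048, -0.0086, 0.2506]
tool_rot: [0.04, 0.939, -0.014, 0.341]
contact_force: [-31.1, 5.7, 5.1]
opening: 0.0516
gripper_force: 8.0
```

Emit:
send_rows(increments="0 0 0 0 0 0 0.6; 0 0 0 0 0 0 0.6; 0 0 0 0 0 0 0.6; 0 0 0 0 0 0 0.6; 0 0 0 0 0 0 0.6")

```text
t: 6.65
position: [0.4053, -0.0105, 0.2535]
tool_rot: [0.04, 0.939, -0.015, 0.342]
contact_force: [0.7, 0.1, -0.6]
opening: 0.0517
gripper_force: 8.0
```

```bash
cat >> h.py <<'E'
from scipy.spatial.transform import Rotation as Ro
from scipy.optimize import least_squares
def wr():
    K,R,t=cam('wrist');p,d=r.grab_frame('wrist')
    v,u=np.mgrid[:420,:560];x=u-K[0,2];y=v-K[1,2];rr=np.hypot(x,y);k=np.where(rr>0,np.tan(rr/K[0,0])/np.maximum(rr,1e-9),1/K[0,0])
    return p,d,(np.stack([x*k*d,y*k*d,d],-1)-t)@R
def ball(c,d,X,sel=True):
    m=(np.linalg.norm(c-np.array(X),axis=2)<.033)&(np.linalg.norm(c-np.array(X),axis=2)>.02)&(d>0)&sel&(c[...,2]>X[2]-.005)
    q=c[m];s=least_squares(lambda a:np.linalg.norm(q-a,axis=1)-.026,X,loss='soft_l1',f_scale=.001)
    return m.sum(),s.x.round(4),np.abs(s.fun).mean().round(5)
E
python3 - <<'E'
from h import *
o=r.get_obs();print(o['position'],Ro.from_quat(o['tool_rot']).as_matrix().round(3),o['joint_pos'].round(2),o['opening'])
p,d,c=wr();cv2.imwrite('pics/w2.png',p[:,:,::-1]);np.savez('w2.npz',p=p,d=d,c=c)
print('white',ball(c,d,(.575,-.0958,.079)))
E
```

```text
[ 0.40528601 -0.01054515  0.2535441 ] [[-0.764  0.085  0.64 ]
 [ 0.064  0.996 -0.055]
 [-0.643 -0.001 -0.766]] [-0.21 -1.02  2.53  0.1   0.95 -1.73] 0.05168246675601026
white (np.int64(1190), array([ 0.5771, -0.0953,  0.0778]), np.float64(0.00073))
```

View pics/w2.png

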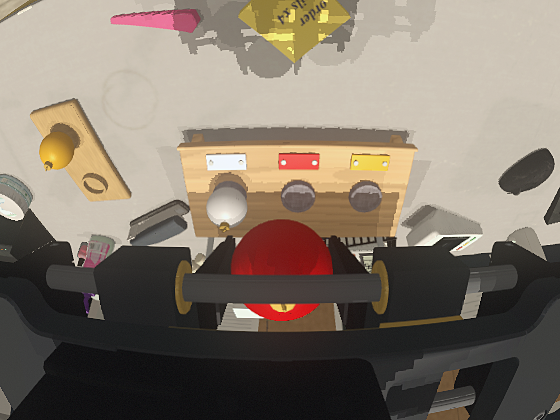

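The tilted pose is reached with the ball held. White ball at (226,205), red tab (299,161), gold tab (370,162), red cup (298,195), gold cup (366,196). Next I check the cups' sideways positions.

Run:
```python
from h import *
z=np.load('w2.npz');p,c=z['p'],z['c']
hsv=cv2.cvtColor(p,cv2.COLOR_RGB2HSV).astype(int);H,S,V=[hsv[...,i] for i in range(3)]
for nm,(u0,u1,v0,v1),m in (('w',(200,252,148,174),(S<60)&(V>120)),('r',(272,326,148,174),((H<8)|(H>170))&(S>170)),('g',(345,396,148,174),(H>20)&(H<35)&(S>170)),
  ('cupr',(275,322,175,216),(S<70)&(V<140)),('cupg',(344,390,175,218),(S<70)&(V<140))):
    mm=np.zeros_like(m);mm[v0:v1,u0:u1]=m[v0:v1,u0:u1];q=c[mm];print(nm,mm.sum(),q.mean(0).round(4),((np.percentile(q,2,0)+np.percentile(q,98,0))/2).round(4),np.ptp(q,0).round(3))
# cup rim: points within 3mm of rim plane above board
for nm,S0 in (('r',np.array([.583,-.006,.079])),('g',np.array([.590,.0836,.079]))):
    ex=np.array([.9967,-.0815,0]);ey=np.array([.0815,.9967,0]);n=-.309*ex+np.array([0,0,.951]);b=np.cross(ey,n)
    q=c.reshape(-1,3)-(S0-.0188*n);h=q@n;a=np.stack([q@b,q@ey],1);k=(abs(h)<.004)&(np.hypot(*a.T)<.03)
    q=a[k]; 
    s=least_squares(lambda x:(lambda rr:np.maximum(rr-.0225,0)+np.minimum(rr-.018,0))(np.hypot(*(q-x).T)),[0,0],loss='soft_l1',f_scale=.001)
    print(nm,k.sum(),s.x.round(4),h[k].mean())
```

```text
w 640 [ 0.5358 -0.0913  0.0385] [ 0.5372 -0.0916  0.037 ] [0.29  0.12  0.289]
r 182 [5.466e-01 3.000e-04 3.880e-02] [ 0.5438 -0.0023  0.0379] [0.023 0.049 0.009]
g 146 [0.5533 0.0942 0.0382] [0.5517 0.0874 0.0377] [0.023 0.049 0.009]
cupr 646 [ 0.5928 -0.0066  0.057 ] [ 0.5895 -0.0063  0.0564] [0.349 0.043 0.275]
cupg 602 [0.5999 0.0824 0.0574] [0.5972 0.0821 0.0566] [0.364 0.103 0.275]
r 278 [0.0002 0.0008] -0.0019297844923023219
g 270 [0.0007 0.0008] -0.0018317785645161557
```

Emit:
send_rows(increments="0.02 0.002 -0.02 0 0 0 0.6; 0.045 0.004 -0.04 0 0 0 0.6; 0.075 0.006 -0.065 0 0 0 0.6; 0.1 0.008 -0.09 0 0 0 0.6; 0.1226 0.0093 -0.1086 0 0 0 0.6")

```text
t: 7.2
position: [0.5284, -0.0005, 0.1415]
tool_rot: [0.039, 0.94, -0.014, 0.34]
contact_force: [-0.1, -0.3, -0.5]
opening: 0.0514
gripper_force: 8.0
```

Emit:
send_rows(increments="0 0 0 0 0 0 0.6; 0 0 0 0 0 0 0.6; 0 0 0 0 0 0 0.6; 0 0 0 0 0 0 0.6; 0 0 0 0 0 0 0.6")

```text
t: 7.7
position: [0.5278, 0.0001, 0.145]
tool_rot: [0.038, 0.939, -0.014, 0.342]
contact_force: [-0.4, 0.5, -0.1]
opening: 0.0516
gripper_force: 8.0
```

Run:
```python
from h import *
o=r.get_obs();print(o['position'],Ro.from_quat(o['tool_rot']).as_matrix()[:,2],o['joint_pos'].round(2),o['opening'],o['contact_force'])
p,d=r.grab_frame('scene');c=cloud('scene',d);cv2.imwrite('pics/s3.png',cv2.resize(p[130:340,130:340,::-1],None,fx=2.8,fy=2.8))
hsv=cv2.cvtColor(p,cv2.COLOR_RGB2HSV).astype(int);m=((hsv[...,0]<6)|(hsv[...,0]>172))&(hsv[...,1]>150)
print(ball(c,d,(.532,-.0015,.140),m))
```

```text
[5.27824607e-01 8.34050402e-05 1.44976576e-01] [ 0.64109492 -0.05316438 -0.76561796] [-0.11 -0.44  2.42  0.04  0.46 -1.63] 0.051628108695041496 [-0.39563029  0.46829253 -0.13843364]
(np.int64(30), array([5.318e-01, 2.000e-04, 1.420e-01]), np.float64(0.00077))
```

Joint 5 is nearing its lower limit of 0.32, so I ease the tilt to 35° before going further in.

Emit:
send_rows(increments="0 0 0 0.1 1.25 0 0.6; 0.004 -0.001 -0.004 0.2 2.5 0 0.6; 0.01 -0.0015 -0.01 0.3 3.75 0 0.6; 0.017 -0.002 -0.016 0.41 4.98 0 0.6; 0.023 -0.003 -0.02 0.41 4.98 0 0.6")

```text
t: 8.25
position: [0.5517, -0.0028, 0.1232]
tool_rot: [0.039, 0.953, -0.012, 0.299]
contact_force: [-0.2, 0.1, 0.2]
opening: 0.0514
gripper_force: 8.0
```

Run:
```python
from h import *
o=r.get_obs();print(o['position'],Ro.from_quat(o['tool_rot']).as_matrix()[:,2],o['joint_pos'].round(3),o['opening'],o['contact_force'])
```

```text
[ 0.55174184 -0.00275492  0.12323572] [ 0.56941505 -0.04689704 -0.82071138] [-0.11  -0.298  2.334  0.033  0.497 -1.624] 0.051443114888073675 [-0.15444968  0.10777788  0.23312042]
```

Emit:
send_rows(increments="0.007 -0.0005 -0.01 0 0 0 0.6; 0.014 -0.001 -0.02 0 0 0 0.6; 0.02 -0.0015 -0.028 0 0 0 0.6; 0.024 -0.002 -0.034 0 0 0 0.6; 0.026 -0.0023 -0.037 0 0 0 0.6")

```text
t: 8.75
position: [0.5767, -0.005, 0.0852]
tool_rot: [0.039, 0.953, -0.012, 0.299]
contact_force: [-0.4, 0.6, 2.7]
opening: 0.0515
gripper_force: 8.0
```

Emit:
send_rows(increments="0 0 0 0 0 0 0.6; 0 0 0 0 0 0 0.6; 0 0 0 0 0 0 0.6; 0 0 0 0 0 0 0.6; 0 0 0 0 0 0 0.6")

```text
t: 9.25
position: [0.5766, -0.0049, 0.0864]
tool_rot: [0.039, 0.953, -0.012, 0.299]
contact_force: [0.2, 0.2, -0.3]
opening: 0.0518
gripper_force: 8.0
```

Run:
```python
from h import *
o=r.get_obs();print(o['position'],Ro.from_quat(o['tool_rot']).as_matrix()[:,2],o['joint_pos'].round(3),o['opening'],o['contact_force'])
p,d=r.grab_frame('scene');cv2.imwrite('pics/s4.png',cv2.resize(p[130:340,130:340,::-1],None,fx=2.8,fy=2.8,interpolation=cv2.INTER_CUBIC))
```

```text
[ 0.57660515 -0.00492989  0.08638206] [ 0.56984831 -0.04693904 -0.82040821] [-0.109 -0.165  2.3    0.039  0.398 -1.63 ] 0.051774946377207594 [ 0.19904018  0.20033041 -0.32422105]
```

View pics/s4.png

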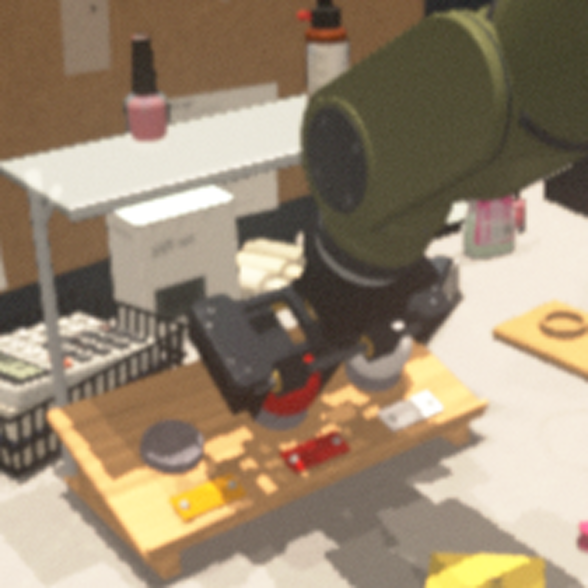

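The red ball is right over the cup behind the red tab, and the wrist clears the shelf. Lowering the last few millimetres slowly.

Emit:
send_rows(increments="0.0008 0 -0.0005 0 0 0 0.6; 0.0015 -0.0003 -0.001 0 0 0 0.6; 0.002 -0.0005 -0.0015 0 0 0 0.6; 0.0025 -0.0005 -0.002 0 0 0 0.6; 0.003 -0.0005 -0.0025 0 0 0 0.6")

```text
t: 9.8
position: [0.5801, -0.0053, 0.0842]
tool_rot: [0.039, 0.953, -0.012, 0.3]
contact_force: [-4.4, 3.9, 4.7]
opening: 0.0514
gripper_force: 8.0
```

Emit:
send_rows(increments="0 0 0 0 0 0 0.6; 0 0 0 0 0 0 0.6; 0 0 0 0 0 0 0.6; 0 0 0 0 0 0 0.6; 0 0 0 0 0 0 0.6")

```text
t: 10.3
position: [0.58, -0.0053, 0.0841]
tool_rot: [0.039, 0.953, -0.012, 0.3]
contact_force: [-2.4, 3.4, 5.1]
opening: 0.0515
gripper_force: 8.0
```

Emit:
send_rows(increments="0 0.0005 0 0 0 0 0.6; 0 0.0005 0 0 0 0 0; 0 0.0005 0 0 0 0 -0.1; 0 0.0005 0 0 0 0 -0.13; 0 0.0005 0 0 0 0 -0.16")

```text
t: 10.8
position: [0.5788, -0.0051, 0.0825]
tool_rot: [0.039, 0.954, -0.013, 0.298]
contact_force: [-0.9, 0.3, -0.1]
opening: 0.0549
gripper_force: 0.0
```

Emit:
send_rows(increments="0 0 0 0 0 0 -0.25; 0 0 0 0 0 0 -0.35; 0 0 0 0 0 0 -0.45; 0 0 0 0 0 0 -0.45; 0 0 0 0 0 0 -0.45")

```text
t: 11.3
position: [0.5796, -0.005, 0.0835]
tool_rot: [0.039, 0.953, -0.012, 0.299]
contact_force: [0.1, -0.0, -0.1]
opening: 0.0689
gripper_force: 0.0
```

Emit:
send_rows(increments="-0.008 0.0007 0.012 0 0 0 -0.45; -0.02 0.0016 0.028 0 0 0 -0.45; -0.032 0.0026 0.046 0 0 0 -0.45; -0.045 0.0037 0.064 0 0 0 -0.45; -0.057 0.0047 0.082 0 0 0 -0.45")

```text
t: 11.8
position: [0.5219, -0.0002, 0.1661]
tool_rot: [0.039, 0.953, -0.012, 0.299]
contact_force: [1.4, -0.7, 0.4]
opening: 0.0691
gripper_force: 0.0
```

Emit:
send_rows(increments="-0.02 -0.005 0.02 0 0 0 -0.5; -0.04 -0.02 0.04 0.6 7 0 -0.6; -0.06 -0.045 0.06 1.15 14 0 -0.8; -0.08 -0.07 0.07 1.7 21 0 -1; -0.09 -0.1 0.08 2.2 27 0 -1")

```text
t: 12.3
position: [0.432, -0.101, 0.2478]
tool_rot: [0.04, 0.997, -0.003, 0.067]
contact_force: [1.2, -1.0, 0.0]
opening: 0.093
gripper_force: 0.0
```

Run:
```python
from h import *
o=r.get_obs();print(o['position'],Ro.from_quat(o['tool_rot']).as_matrix()[:,2],o['joint_pos'].round(3))
p,d,c=wr();cv2.imwrite('pics/w5.png',p[:,:,::-1])
print(ball(c,d,(.583,-.0055,.079)),ball(c,d,(.576,-.0955,.079)),ball(c,d,(.478,-.324,.04)))
```

```text
[ 0.43199763 -0.10104475  0.24782988] [ 0.13348664 -0.01175585 -0.99098089] [-0.374 -0.454  2.148  0.039  1.319 -1.871]
(np.int64(449), array([ 0.5841, -0.0052,  0.0778]), np.float64(0.00056)) (np.int64(619), array([ 0.5769, -0.0948,  0.0781]), np.float64(0.00123)) (np.int64(1183), array([ 0.4782, -0.3241,  0.0393]), np.float64(0.00083))
```

View pics/w5.png

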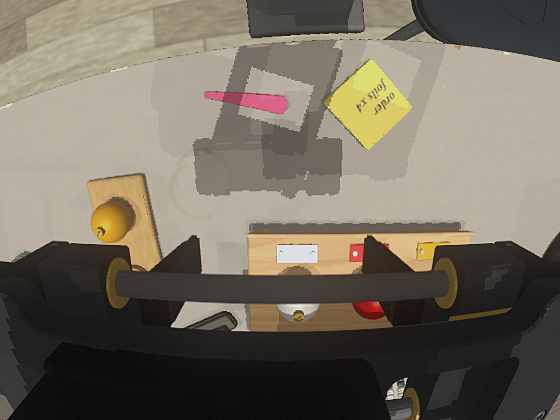

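Red sits home at (370,305) with the same fitted height as the white ball (0.078). Gold is still in the tray at (111,220), at (0.478,-0.324). Going for the gold.

Emit:
send_rows(increments="0.009 -0.045 -0.01 0.16 1.9 0 -1; 0.018 -0.09 -0.02 0.32 3.8 0 -1; 0.027 -0.135 -0.03 0.48 5.7 0 -1; 0.036 -0.18 -0.045 0.63 7.67 0 -1; 0.046 -0.223 -0.068 0.63 7.67 0 -1")

```text
t: 12.85
position: [0.48, -0.3259, 0.1782]
tool_rot: [0.041, 0.999, -0.001, 0.002]
contact_force: [1.4, 0.3, 0.6]
opening: 0.095
gripper_force: 0.0
```

Emit:
send_rows(increments="0 0 -0.02 0 0 0 -1; 0 0 -0.04 0 0 0 -1; 0 0 -0.06 0 0 0 -1; 0 0 -0.07 0 0 0 -1; 0 0 -0.07 0 0 0 -1")

```text
t: 13.35
position: [0.4777, -0.3223, 0.1056]
tool_rot: [0.041, 0.999, 0.001, -0.001]
contact_force: [-0.2, 0.1, -0.4]
opening: 0.0947
gripper_force: 0.0
```

Run:
```python
from h import *
o=r.get_obs();print(o['position'],Ro.from_quat(o['tool_rot']).as_matrix().round(3),o['joint_pos'].round(3))
p,d,c=wr();print(ball(c,d,(.478,-.324,.04)))
```

```text
[ 0.47765401 -0.3223378   0.1055773 ] [[-0.997  0.081 -0.002]
 [ 0.081  0.997  0.002]
 [ 0.002  0.002 -1.   ]] [-0.687  0.086  1.928  0.     1.13  -2.177]
(np.int64(4581), array([ 0.4783, -0.3238,  0.0394]), np.float64(0.00071))
```

Emit:
send_rows(increments="0 0 -0.02 0 0 0 -1; 0 0 -0.04 0 0 0 -1; 0 0 -0.055 0 0 0 -1; 0 0 -0.06 0 0 0 -1; 0 0 -0.06 0 0 0 -1")

```text
t: 13.9
position: [0.4785, -0.3231, 0.0474]
tool_rot: [0.04, 0.999, -0.0, 0.0]
contact_force: [-0.0, -0.5, 0.5]
opening: 0.0951
gripper_force: 0.0
```

Emit:
send_rows(increments="0 0 0 0 0 0 -0.5; 0 0 0 0 0 0 0; 0 0 0 0 0 0 0; 0 0 0 0 0 0 0; 0 0 0 0 0 0 0")

```text
t: 14.4
position: [0.4787, -0.3233, 0.0478]
tool_rot: [0.041, 0.999, -0.0, 0.001]
contact_force: [0.2, -0.4, -0.1]
opening: 0.0606
gripper_force: 0.0
```

Emit:
send_rows(increments="0 -0.0005 -0.0005 0 0 0 0.4; 0 -0.0005 -0.0005 0 0 0 0.6; 0 -0.0005 -0.0005 0 0 0 0.6; 0 -0.0005 -0.0005 0 0 0 0.6; 0 -0.0005 -0.0005 0 0 0 0.6", grip_force=8)

```text
t: 14.9
position: [0.4787, -0.3237, 0.0471]
tool_rot: [0.041, 0.999, -0.0, 0.001]
contact_force: [0.6, 1.3, 1.3]
opening: 0.0511
gripper_force: 8.0
```

Emit:
send_rows(increments="0 0 0 0 0 0 0.6; 0 0 0.01 0 0 0 0.6; 0 0 0.03 0 0 0 0.6; 0 0 0.06 0 0 0 0.6; 0 0 0.09 0 0 0 0.6")

```text
t: 15.4
position: [0.4781, -0.3237, 0.1379]
tool_rot: [0.041, 0.999, -0.0, 0.0]
contact_force: [-0.2, -0.5, 0.2]
opening: 0.0515
gripper_force: 8.0
```

Emit:
send_rows(increments="-0.01 0.04 0.02 0 0 0 0.6; -0.02 0.08 0.04 0 0 0 0.6; -0.03 0.12 0.06 0 0 0 0.6; -0.035 0.16 0.075 0 0 0 0.6; -0.04 0.2 0.085 0 0 0 0.6")

```text
t: 15.9
position: [0.4384, -0.1228, 0.2242]
tool_rot: [0.041, 0.999, -0.001, 0.002]
contact_force: [1.0, 0.3, -1.1]
opening: 0.0513
gripper_force: 8.0
```

Emit:
send_rows(increments="0.005 0.04 0 -0.57 -6.98 0 0.6; 0.01 0.08 0 -1.14 -13.95 0 0.6; 0.015 0.12 0 -1.71 -20.9 0 0.6; 0.02 0.16 0 -2.28 -27.9 0 0.6; 0.03 0.2 0 -2.85 -34.88 0 0.6")

```text
t: 16.4
position: [0.4685, 0.0773, 0.2237]
tool_rot: [0.039, 0.952, -0.012, 0.305]
contact_force: [0.3, -1.2, -0.6]
opening: 0.0514
gripper_force: 8.0
```

Run:
```python
from h import *
o=r.get_obs();print(o['position'],Ro.from_quat(o['tool_rot']).as_matrix().round(3),o['joint_pos'].round(3),o['opening'])
```

```text
[0.46847401 0.07728878 0.22373736] [[-0.811  0.082  0.579]
 [ 0.067  0.997 -0.047]
 [-0.581  0.001 -0.814]] [ 0.114 -0.657  2.389 -0.157  0.805 -1.301] 0.05142192482383065
```

Emit:
send_rows(increments="0.015 0.002 -0.015 0 0 0 0.6; 0.035 0.004 -0.035 0 0 0 0.6; 0.055 0.007 -0.06 0 0 0 0.6; 0.072 0.009 -0.078 0 0 0 0.6; 0.085 0.01 -0.09 0 0 0 0.6")

```text
t: 16.9
position: [0.5536, 0.0863, 0.1305]
tool_rot: [0.038, 0.953, -0.013, 0.3]
contact_force: [-1.4, -0.2, -0.3]
opening: 0.0514
gripper_force: 8.0
```

Emit:
send_rows(increments="0 0 0 0 0 0 0.6; 0 0 0 0 0 0 0.6; 0 0 0 0 0 0 0.6; 0 0 0 0 0 0 0.6; 0 0 0 0 0 0 0.6")

```text
t: 17.4
position: [0.5537, 0.0862, 0.1332]
tool_rot: [0.039, 0.953, -0.012, 0.302]
contact_force: [0.4, -0.6, -1.2]
opening: 0.0515
gripper_force: 8.0
```

Run:
```python
from h import *
o=r.get_obs();print(o['position'],Ro.from_quat(o['tool_rot']).as_matrix()[:,2].round(3),o['joint_pos'].round(3),o['opening'])
p,d=r.grab_frame('scene');c=cloud('scene',d)
hsv=cv2.cvtColor(p,cv2.COLOR_RGB2HSV).astype(int);m=(hsv[...,0]>10)&(hsv[...,0]<30)&(hsv[...,1]>170)
print(ball(c,d,o['position']+.006*Ro.from_quat(o['tool_rot']).as_matrix()[:,2],m))
```

```text
[0.55367291 0.08624995 0.13316012] [ 0.574 -0.047 -0.818] [ 0.112 -0.277  2.301 -0.223  0.523 -1.218] 0.051540376910416956
(np.int64(148), array([0.5563, 0.0858, 0.1277]), np.float64(0.00098))
```

Emit:
send_rows(increments="0.008 -0.0003 -0.012 0 0 0 0.6; 0.017 -0.0007 -0.024 0 0 0 0.6; 0.024 -0.001 -0.035 0 0 0 0.6; 0.029 -0.0012 -0.042 0 0 0 0.6; 0.0313 -0.0014 -0.0465 0 0 0 0.6")

```text
t: 17.95
position: [0.5853, 0.0848, 0.0854]
tool_rot: [0.039, 0.953, -0.013, 0.301]
contact_force: [0.1, -0.4, 2.5]
opening: 0.0514
gripper_force: 8.0
```

Emit:
send_rows(increments="0 0 0 0 0 0 0.6; 0 0 0 0 0 0 0.6; 0 0 0 0 0 0 0.6; 0 0 0 0 0 0 0.6; 0 0 0 0 0 0 0.6")

```text
t: 18.45
position: [0.5848, 0.0849, 0.0858]
tool_rot: [0.039, 0.953, -0.013, 0.301]
contact_force: [-0.6, -1.0, -0.4]
opening: 0.0511
gripper_force: 8.0
```

Emit:
send_rows(increments="0.0007 0 -0.0004 0 0 0 0.6; 0.0013 0 -0.0008 0 0 0 0.6; 0.0018 0 -0.0012 0 0 0 0.6; 0.0023 0 -0.0016 0 0 0 0.6; 0.0026 0 -0.002 0 0 0 0.6")

```text
t: 18.95
position: [0.5881, 0.085, 0.0842]
tool_rot: [0.039, 0.953, -0.012, 0.302]
contact_force: [-1.5, 1.9, 3.8]
opening: 0.0513
gripper_force: 8.0
```

Emit:
send_rows(increments="0 0 0 0 0 0 0.6; 0 0 0 0 0 0 0.6; 0 0 0 0 0 0 0.6; 0 0 0 0 0 0 0.6; 0 0 0 0 0 0 0.6")

```text
t: 19.45
position: [0.588, 0.085, 0.0842]
tool_rot: [0.039, 0.953, -0.012, 0.302]
contact_force: [0.0, 1.3, 4.0]
opening: 0.0516
gripper_force: 8.0
```

Light contact of about 4 N, so the ball is seated. Releasing and backing out along the tool axis.

Emit:
send_rows(increments="0 0 0 0 0 0 0.6; 0 0 0 0 0 0 0; 0 0 0 0 0 0 -0.1; 0 0 0 0 0 0 -0.13; 0 0 0 0 0 0 -0.16")

```text
t: 19.95
position: [0.5861, 0.0845, 0.0819]
tool_rot: [0.039, 0.953, -0.013, 0.299]
contact_force: [-0.5, 1.1, 0.1]
opening: 0.0544
gripper_force: 0.0
```

Emit:
send_rows(increments="0 0 0 0 0 0 -0.25; 0 0 0 0 0 0 -0.35; 0 0 0 0 0 0 -0.45; 0 0 0 0 0 0 -0.45; 0 0 0 0 0 0 -0.45")

```text
t: 20.45
position: [0.5875, 0.0848, 0.0835]
tool_rot: [0.039, 0.953, -0.013, 0.301]
contact_force: [1.2, -0.3, 0.7]
opening: 0.0688
gripper_force: 0.0
```

Emit:
send_rows(increments="-0.008 0.0007 0.012 0 0 0 -0.45; -0.02 0.0016 0.028 0 0 0 -0.45; -0.032 0.0026 0.046 0 0 0 -0.45; -0.045 0.0037 0.064 0 0 0 -0.45; -0.057 0.0047 0.082 0 0 0 -0.45")

```text
t: 20.95
position: [0.5298, 0.0896, 0.1661]
tool_rot: [0.039, 0.953, -0.013, 0.301]
contact_force: [-0.4, 0.7, -0.2]
opening: 0.0688
gripper_force: 0.0
```

Emit:
send_rows(increments="-0.02 0.01 0.02 0 0 0 -0.5; -0.04 0.02 0.04 0 0 0 -0.5; -0.06 0.04 0.06 0.6 7 0 -0.5; -0.08 0.06 0.065 1.2 14 0 -0.5; -0.1 0.08 0.07 1.7 21 0 -0.5")

```text
t: 21.45
position: [0.4298, 0.1705, 0.2377]
tool_rot: [0.04, 0.992, -0.005, 0.121]
contact_force: [0.8, -0.2, -0.6]
opening: 0.0715
gripper_force: 0.0
```

Emit:
send_rows(increments="0 0 0 0 0 0 -0.5; 0 0 0 0 0 0 -0.5; 0 0 0 0 0 0 -0.5; 0 0 0 0 0 0 -0.5; 0 0 0 0 0 0 -0.5")

```text
t: 21.95
position: [0.4302, 0.1689, 0.2348]
tool_rot: [0.041, 0.992, -0.006, 0.121]
contact_force: [-0.1, 0.2, 0.1]
opening: 0.0714
gripper_force: 0.0
```

Run:
```python
from h import *
p,d,c=wr();print(ball(c,d,(.591,.0843,.079)),ball(c,d,(.583,-.0055,.079)),ball(c,d,(.576,-.0955,.079)))
for n in('scene','side'):
    p,d=r.grab_frame(n);c=cloud(n,d);cv2.imwrite(f'pics/{n}9.png',p[:,:,::-1])
    print(ball(c,d,(.591,.0843,.079)),ball(c,d,(.583,-.0055,.079)),ball(c,d,(.576,-.0955,.079)))
```

```text
(np.int64(616), array([0.5903, 0.0842, 0.0779]), np.float64(0.00118)) (np.int64(0), array([ 0.583 , -0.0055,  0.079 ]), np.float64(nan)) (np.int64(0), array([ 0.576 , -0.0955,  0.079 ]), np.float64(nan))
(np.int64(466), array([0.5906, 0.0843, 0.0792]), np.float64(0.00107)) (np.int64(394), array([ 0.5831, -0.0054,  0.0792]), np.float64(0.00119)) (np.int64(376), array([ 0.5759, -0.0952,  0.0794]), np.float64(0.00121))
(np.int64(538), array([0.5899, 0.0831, 0.078 ]), np.float64(0.00116)) (np.int64(461), array([ 0.5824, -0.0064,  0.078 ]), np.float64(0.00132)) (np.int64(405), array([ 0.5754, -0.0965,  0.0781]), np.float64(0.00143))h.py:18: RuntimeWarning: Mean of empty slice.
  return m.sum(),s.x.round(4),np.abs(s.fun).mean().round(5)
  ret = ret.dtype.type(ret / rcount)
```

View pics/scene9.png

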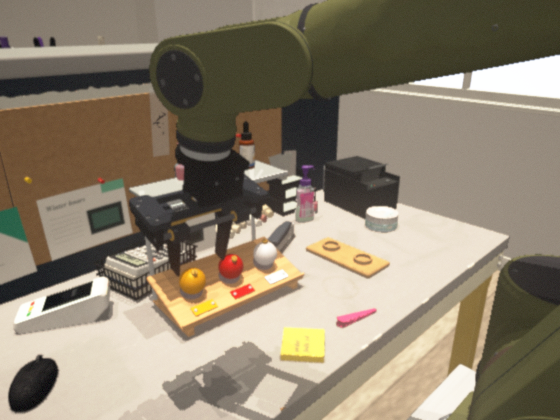

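All three balls are seated at the same height: gold at (192,282), red at (231,266) and white at (265,255), each behind its matching tab. The tray is empty and the gripper is clear. Handing in.

```bash
python3 -c "
from bench import r
print(r.close_job())"
```

```text
the job is handed in; nothing more can be done
None
```

The red and gold baubles are seated in their matching pockets and let go, the white bauble is unmoved, nothing else on the counter was touched as far as the pictures show, and the job was handed in at about 22 s.

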